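# Take the drag scraper off the barbed hook and stand it in its block

### The job

Take the red-handled stone scraper off the barbed wire hook: raise it, tip its handle back towards the stand's post and ease its slot out over the barbed tip by feel, without straining the sprung stand (keep the load on it light, always under 10 N). Then stand the scraper, teeth down, fully home in the slot of the empty wooden block, set down gently and let go, and leave the other things on the bench as they are.

Things in the scene. Friction and masses are not known exactly. Their poses are not given: they have to be found in the camera images.
- drag_grip (a point): Centre of the red handle of the scraper to move. x: normal of its blade, y: along its width, z: up from teeth to handle. Handle 24 (x) x 100 (y) x 28 mm (z); below it a steel blade 4 mm thick, 96 mm wide, with a slot; then a toothed head 10 (x) x 96 (y) x 20 mm (z). Underside of the teeth 126 mm below this point. 0.35 to 0.6 kg. It hangs in the hook by the upper edge of its slot.
- drag_slot (a point): Centre of the slot through the scraper's blade, 63 mm below the centre of its handle; same axes. The slot is 60 mm wide (y) and 18 mm high (z): its upper edge 9 mm above this point, its lower edge 9 mm below.
- drag_foot (a point): Centre of the underside of the scraper's toothed head, 126 mm below the centre of its handle; same axes.
- stand: Hook stand: green base 140 x 100 x 12 mm fixed to the bench (a block 24 mm high at its rear), a flat dark spring-steel post 44 mm wide whose top is 127 mm above the bench, 48 mm behind (-x of) the origin, and a brass wire hook. Origin on the bench below the hook's seat; the hook points along +x, z up. The post springs: about 1 mm at the hook for 10 N.
- hook_seat (a point): Point on the hook's centre line where the scraper hangs, 120 mm above the bench, midway between the two side wires; axes as the stand's. Hook: loop of 6 mm round wire, side wires at y = -18 and +18 mm, joined by a crossbar at the tip. Side view (x, z of the centre line from here, mm): (-46, 0) to (57, 0), up to (67, 16), then the barb turns back to its end (63, 22), the crossbar.
- hook_pivot (a point): The same point as hook_seat. The hook has been knocked: all of it is turned about this point's y axis, by up to 0.18 rad tip up or 0.22 rad tip down; it stays so under light loads. No pose reading gives the angle (point axes stay level): feel for it, e.g. raise the scraper until its slot's lower edge touches the straight wire at two places along it, or look.
- hook_mount (a point): Where the hook meets the post, 48 mm behind hook_seat. With the blade square to the straight wire the slot cannot pass the barb; with the handle tipped back towards the post by about 0.64 rad (from square to the wire) it passes with just over 1 mm to spare, its centre following (52, 0), (57, 3.2), (61.3, 8), (62, 13), (63, 15.8), (69, 22), (84, 22) mm in the hook's side view (turned with the hook).
- block_free_slot (a point): Centre of the slot's floor in the empty wooden block (64 x 136 x 45 mm, fixed); slot 14 mm wide (x) and 104 mm long (y), 30 mm deep, open at the top; its floor is 15 mm above the bench.
- block_used_slot (a point): The same point of the other, equal block, which already holds another scraper.
- drag_other_grip (a point): Handle centre of the dark-handled scraper standing in the other block: leave alone.
- spray: Blue spray can, 56 mm across, 170 mm tall; origin at its underside: leave alone.
- tin: Yellow tin, 72 mm across, 90 mm tall; origin at its underside: leave alone.
- cup: Clear cup, 72 mm across, 80 mm tall; origin at its underside: leave alone.
- mallet: Hammer lying on the bench: leave alone.
- spanner: Steel spanner lying on the bench: leave alone.
- driver: Orange-handled screwdriver lying on the bench: leave alone.
- bin: Open grey bin 100 x 140 x 60 mm; origin at its underside: leave alone.

How it is judged:
By the outcome, as a careful person would: the job done as asked, in the order asked, and still so for the second after the job is handed in, with the robot touching nothing.
It also fails if it takes over 72 s, if anything falls off the work surface, if the arm or the gripper's body presses on something with over 40 N, if the wrist force passes 120 N, or if a joint passes its speed limit or range.

### The arm

A 7-joint arm with a two-finger parallel gripper is mounted at the origin on the work surface. World frame = base frame: x ahead of the robot, y to its left, z up, the work surface at z = 0. Lengths are in m, angles in rad, forces in N, time in s.
With the tool pointing down it reaches from about 0.4 to 0.85 m from the base axis. Payload 10.4 kg.
Tool frame: the origin (TCP) lies between the finger pads; the fingertips stand 14 mm ahead of it and the grasp point (between the pads) lies 5 mm behind it; z points along the fingers, y is the direction in which the jaws open and shut (so a half turn about z gives the same grasp; the last joint's range is limited). The gripper opens to 87 mm and grips with 3 to 60 N. Pads are 19 mm wide; open, the fingers measure 117 mm over their backs; the gripper's body (75 mm by 190 mm) begins 51 mm behind the grasp point.
Start: joints at [1.288, 0.332, -0.065, 1.46, 0.022, 1.35, -0.088], TCP at [0.161, -0.604, 0.237] pointing down, gripper open.
Joint ranges: [-2.6, 2.6], [-0.5, 2.12], [-1.47, 1.34], [0.16, 2.42], [-1.27, 4.41], [0.06, 2.06], [-2.6, 2.6]. Speed limits (rad/s): [2.22, 2.22, 2.79, 2.79, 3.14, 3.14, 3.14].

### API

Orientations are given as a unit quaternion [x, y, z, w].
In Python, from bench import readout, camera, calibration, order gives the robot as it stands.
- The arm moves only by the tool apply_moves, never from a script. Its argument "deltas" is a list of rows, each an object with "translation": the shift along the world's x, y, z in m, a list of three; "turn": the turn, a rotation vector about the world's x, y, z in rad, a list of three; "hand": the finger opening in m, from 0 to 0.087. A call has 1 to 5 rows; each row shifts and turns the pose as measured when the row begins; what a row does not reach is not made up. A row lasts 1/10 s, in which the tool goes at most 50 mm and 8.59 degrees, less where a joint would pass 70% of its speed; a pose out of reach is approached as far as the arm can. A call with a gripper value outside its range is refused whole. The fingers move at their own pace and stop on an object; "newtons" is the grip in N (left out, the last holds). Time passes only in rows, so rows that do not move let the fingers close. It gives the time, the measured TCP pose, the force and the opening at its end, in the units of the state.
- readout.read_state(): the state, without advancing time (a new reading comes with each control period).
- camera(name): name is "side" or "top"; returns the picture (384x512x3 uint8, red, green, blue); there is no depth.
- calibration(name): a dict with "fx", "fy", "cx", "cy" (pixels), "D" ([k1, k2, p1, p2, k3] as OpenCV has them; the pictures are not rectified), "extrinsics" (4x4, takes a point from world to camera coordinates). Camera axes: x right, y down, z forward; pixel columns grow to the right and rows downward; lengths in m; the calibration is good to about 2 mm. A picture is of the moment at which its call begins. calibration takes no time and is no camera call.
- order.close_job(): hands the job in, once; it reports no verdict.
The state is a dict: "time": time; "joint_positions": joint angles; "joint_vel": joint speeds; "joint_torque": joint torques, N m; "ee_pos": TCP position; "eef_rot": TCP orientation; "ft_force": force on the tool from outside, world axes, zero at the start; "torque": the same for the moment, N m; "width": finger opening in m.
Only numpy, scipy, OpenCV 4.12 (cv2) and the standard library are available. Lean on these libraries where they do the work, as an engineer would, in place of code of your own. Each camera call takes 0.05 s, during which the arm holds its last target. There are 200 camera calls.

## Working session

There is one attempt and no reset: what is moved stays moved. The work goes in short steps, Python scripts to look and compute and a tool call to move; the robot and the scene stay as the last step left them, time stands still between calls to the robot, and variables do not carry over. Pictures are saved under pics/ and viewed, about 8 in all and at most 12, crops included, and the job is handed in when it is done.

Besides the shell and the picture viewer there is one more tool, called after "Call:" as name(argument=value, ...), one argument or row to a line, values as JSON. apply_moves: Moves the arm, as the interface text tells. Its arguments: {"type":"object","properties":{"deltas":{"type":"array","items":{"type":"object","properties":{"translation":{"type":"array","items":{"type":"number"}},"turn":{"type":"array","items":{"type":"number"}},"hand":{"type":"number"}}}},"newtons":{"type":"number"}},"required":["deltas"]}

```bash
mkdir -p pics; ls; python3 - <<'E'
from bench import readout,camera,calibration
import cv2,json
s=readout.read_state();print(s)
for n in("side","top"):
    c=calibration(n);print(n,{k:(v.tolist() if hasattr(v,'tolist') else v) for k,v in c.items()})
    im=camera(n);cv2.imwrite(f"pics/{n}0.png",cv2.resize(im[:,:,::-1],(800,600),interpolation=cv2.INTER_CUBIC))
E
```

```text
pics
{'time': 0.0, 'joint_positions': array([ 1.28839041,  0.3328476 , -0.06470377,  1.46095927,  0.02162356,
        1.34992288, -0.08851913]), 'joint_vel': array([ 0.00042932, -0.00016091, -0.00073783,  0.00111641,  0.00058391,
        0.00062869, -0.00055464]), 'joint_torque': array([ 1.56624837e-04, -6.23255396e+01,  2.49257876e-02, -3.89893126e+01,
       -6.12495979e-02,  3.98862711e-02,  8.93027459e-05]), 'ee_pos': array([ 0.16044832, -0.60365773,  0.23576054]), 'eef_rot': array([ 9.91573500e-01,  1.29543331e-01, -1.38220925e-04, -7.06997560e-04]), 'ft_force': array([-0.86832507, -0.38508352, -0.05050006]), 'torque': array([-0.07300783, -0.00053984, -0.0538961 ]), 'width': 0.08710366738684074}
side {'fx': 442.5099631577453, 'fy': 442.5099631577453, 'cx': 259.40561872559107, 'cy': 190.96491109027482, 'D': [-0.08793263470583038, 0.0, 0.0, 0.0, 0.0], 'extrinsics': [[0.9919141071012544, -0.12507315994847223, 0.021519962686424855, -0.5636776038824426], [-0.07089696899335471, -0.6867352541882606, -0.7234419883048954, 0.09936611679212642], [0.10526169256228281, 0.7160666137416886, -0.6900496944158693, 1.578944978502609], [0.0, 0.0, 0.0, 1.0]]}
top {'fx': 349.975689345887, 'fy': 349.975689345887, 'cx': 257.0468871338843, 'cy': 199.1567988397073, 'D': [0.027937739707275595, 0.0, 0.0, 0.0, 0.0], 'extrinsics': [[-0.019811559101216295, -0.9992418584578535, 0.033514331735456475, -0.03620072470094656], [-0.9928359261959305, 0.015711829132821094, -0.11844814088861746, 0.5806203334579758], [0.11783176897869163, -0.03562087493305362, -0.9923944918671992, 1.107430712580255], [0.0, 0.0, 0.0, 1.0]]}
```

View pics/side0.png

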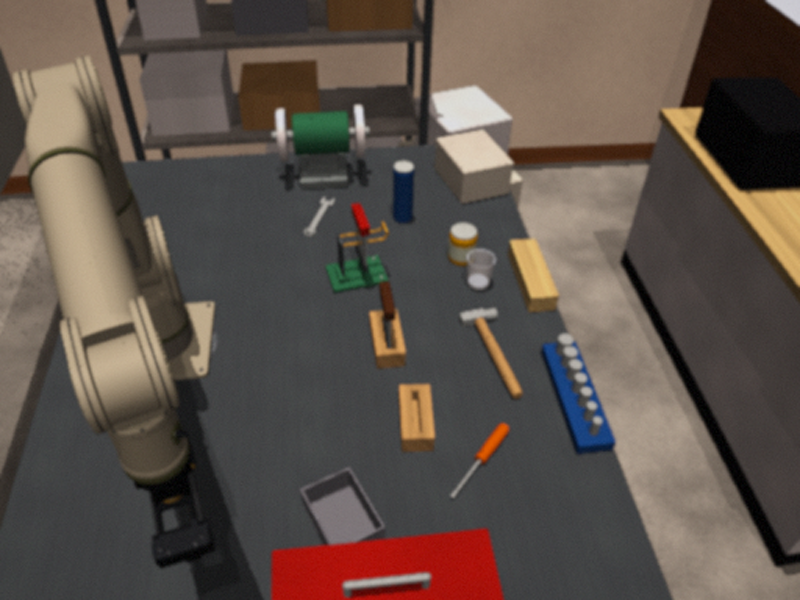

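View pics/top0.png

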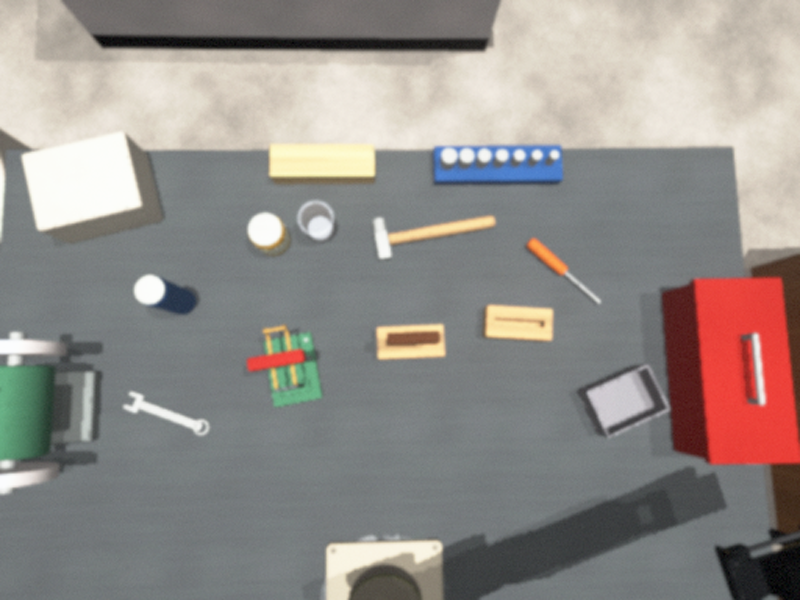

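The side view shows the stand with the red scraper at about (360,240) and the empty block at (417,415). The top view shows the red handle at (277,360) and the empty block at (519,322). Next I'll enlarge them.

```bash
cat > h.py <<'E'
import numpy as np,cv2
from bench import readout,camera,calibration
def proj(n,P):
    c=calibration(n);E=np.array(c["extrinsics"]);K=np.array([[c["fx"],0,c["cx"]],[0,c["fy"],c["cy"]],[0,0,1.]])
    return cv2.projectPoints(np.atleast_2d(np.array(P,float)),cv2.Rodrigues(E[:3,:3])[0],E[:3,3],K,np.array(c["D"]))[0][:,0]
def ray(n,uv):
    c=calibration(n);E=np.array(c["extrinsics"]);K=np.array([[c["fx"],0,c["cx"]],[0,c["fy"],c["cy"]],[0,0,1.]])
    u=cv2.undistortPoints(np.array(uv,float).reshape(-1,1,2),K,np.array(c["D"]))[:,0]
    d=np.c_[u,np.ones(len(u))]@E[:3,:3];return -E[:3,:3].T@E[:3,3],d
def atz(n,uv,z):
    o,d=ray(n,uv);return o+d*((z-o[2])/d[:,2])[:,None]
def crop(im,x,y,w,h,W,H):
    o=cv2.resize(im[y:y+h,x:x+w,::-1],(W,H),interpolation=cv2.INTER_CUBIC)
    for i in range(0,w,10):
        X=int(i*W/w);cv2.line(o,(X,0),(X,5 if i%50 else 12),(255,255,255),1);cv2.putText(o,str(x+i),(X,22),0,.35,(255,255,255),1)
    for i in range(0,h,10):
        Y=int(i*H/h);cv2.line(o,(0,Y),(6,Y),(255,255,255),1);cv2.putText(o,str(y+i),(7,Y+4),0,.35,(255,255,255),1)
    return o
E
python3 - <<'E'
from h import *
a=np.mean([camera("side").astype(float) for _ in range(3)],0).astype(np.uint8);b=np.mean([camera("top").astype(float) for _ in range(3)],0).astype(np.uint8)
cv2.imwrite("pics/s1.png",crop(a,200,120,60,72,500,600))
cv2.imwrite("pics/t1.png",np.hstack([crop(b,150,200,60,66,400,440),crop(b,305,185,60,66,400,440)]))
E
```

```text
(no output)
```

View pics/s1.png

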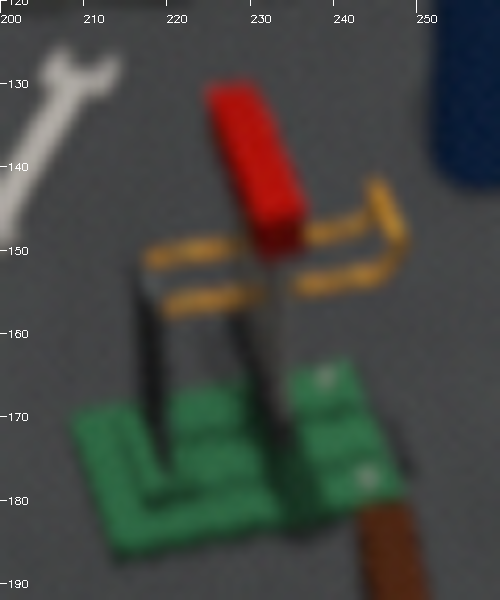

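View pics/t1.png

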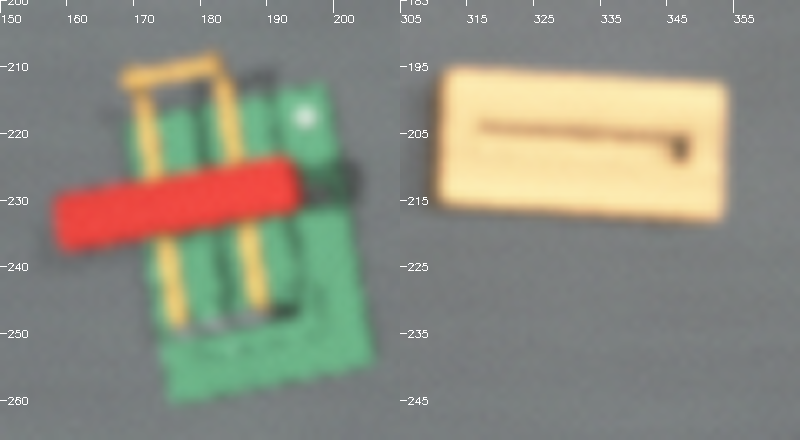

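Crop readings (native pixels): the hook's rear wire ends, tip crossbar and base corners show clearly in both views, as do the red handle's top face and the block's top face, whose slot is a thin dark line with its right end at (347,207). Next I'll fit the models.

```bash
cat > fit.py <<'E'
from h import *
from scipy.optimize import least_squares
from scipy.spatial.transform import Rotation as R
# stand: params x,y,yaw,tilt(tip up +),basecx
hook={"top":{(-46,18,0):(176.4,249.2),(-46,-18,0):(189.3,246.2),(63,18,22):(169.3,211.7),(63,-18,22):(182,209)},
 "side":{(-46,18,0):(217.9,151),(-46,-18,0):(220,156.5),(63,18,22):(245,142),(63,-18,22):(248,148.8),(57,-18,0):(245.5,153)}}
base={"top":{(70,-50,12):(198.8,212.3),(-70,-50,12):(206.2,254),(-70,50,12):(175.2,260.3)},
 "side":{(-70,50,12):(209,169.4),(70,50,12):(242,163.2),(-70,-50,0):(214.4,186.8),(70,-50,12):(249,178.5)}}
def f(p):
    r=[];Z=R.from_euler('z',p[2]);T=Z*R.from_euler('y',-p[3]);o=np.array([p[0],p[1],0])
    for n in hook:
        P=[o+[0,0,.12]+T.apply(np.array(k)/1e3) for k in hook[n]];r+=list((proj(n,P)-list(hook[n].values())).ravel())
        P=[o+Z.apply(np.array(k)/1e3+[p[4],0,0]) for k in base[n]];r+=list((proj(n,P)-list(base[n].values())).ravel())
    return r
s=least_squares(f,[.5,.15,.2,0,0],loss='soft_l1');print("stand",s.x.round(4),"rms",np.sqrt(np.mean(np.square(f(s.x)))));print(np.round(f(s.x),1))
hd={"top":{(12,50,14):(157.8,229.7),(12,-50,14):(193.5,223.5),(-12,-50,14):(194.7,230.7),(-12,50,14):(159.7,237.8)},
"side":{(-12,50,14):(224.8,130.8),(12,50,14):(230.6,130.4),(12,-50,14):(236.4,145.2),(-12,-50,14):(230,146.4),(12,-50,-14):(236,150),(-12,-50,-14):(231.4,151)}}
def g(p):
    r=[];T=R.from_euler('z',p[3])*R.from_euler('y',p[4])
    for n in hd:
        P=[p[:3]+T.apply(np.array(k)/1e3) for k in hd[n]];r+=list((proj(n,P)-list(hd[n].values())).ravel())
    return r
q=least_squares(g,[.5,.15,.18,.2,0],loss='soft_l1');print("handle",q.x.round(4),np.round(g(q.x),1))
bl={(32,68,45):(312.05,195.2),(32,-68,45):(354,197.5),(-32,-68,45):(353.5,218),(-32,68,45):(311.2,215.8)}
def b(p):
    return (proj("top",[[p[0],p[1],0]+R.from_euler('z',p[2]).apply(np.array(k)/1e3) for k in bl])-list(bl.values())).ravel()
w=least_squares(b,[.5,-.2,0]);print("block",w.x.round(4),b(w.x).round(1))
Z=R.from_euler('z',s.x[2]).inv();print("grip in stand frame",Z.apply(q.x[:3]-[*s.x[:2],0]))
E
python3 fit.py
```

```text
stand [ 0.4761  0.1849  0.1717 -0.0505 -0.0095] rms 0.45703140205925624
[ 0.5 -0.8 -0.2 -0.2  0.4 -0.5 -0.1 -0.1 -0.1 -0.7 -0.2 -0.2  0.2 -0.4
 -0.9 -0.4 -0.8 -0.1 -0.1  0.5 -0.5 -0.7  0.1 -0.1 -0.8 -0.5 -0.1 -0.4
 -0.5  0.7 -0.3  0.2]
handle [ 0.4793  0.1841  0.1742  0.1565 -0.0586] [-0.2 -0.5  0.2 -0.6  0.4  0.7 -0.7 -0.  -0.8 -0.3 -0.4 -1.1  0.2 -0.2
  0.1 -0.1  1.1  1.  -0.7  1.3]
block [ 0.5505 -0.2915 -0.0714] [ 0.1  0.5 -0.3  0.5 -0.2 -0.4  0.3 -0.5]
grip in stand frame [ 0.00298406 -0.0013529   0.17415824]
```

Call:
apply_moves(
  deltas=[
    {"translation": [0.03,0.03,0.02],"turn": [0,0,0.14],"hand": 0.087},
    {"translation": [0.035,0.03,0.015],"turn": [0,0,0.14],"hand": 0.087},
    {"translation": [0.035,0.035,0.01],"turn": [0,0,0.14],"hand": 0.087},
    {"translation": [0.03,0.04,0],"turn": [0,0,0.14],"hand": 0.087},
    {"translation": [0.03,0.04,0],"turn": [0,0,0.14],"hand": 0.087},
  ],
)

```text
time: 0.9
ee_pos: [0.3162, -0.4295, 0.2815]
eef_rot: [0.885, 0.466, -0.002, 0.001]
ft_force: [0.0, -0.0, -0.1]
width: 0.0871
```

Call:
apply_moves(
  deltas=[
    {"translation": [0.025,0.04,0],"turn": [0,0,0.12],"hand": 0.087},
    {"translation": [0.025,0.04,0],"turn": [0,0,0.12],"hand": 0.087},
    {"translation": [0.02,0.045,0],"turn": [0,0,0.12],"hand": 0.087},
    {"translation": [0.02,0.045,0],"turn": [0,0,0.12],"hand": 0.087},
    {"translation": [0.01,0.045,0],"turn": [0,0,0.1],"hand": 0.087},
  ],
)

```text
time: 1.4
ee_pos: [0.4199, -0.2072, 0.2824]
eef_rot: [0.704, 0.71, -0.002, 0.003]
ft_force: [0.7, 0.9, -0.3]
width: 0.0871
```

Call:
apply_moves(
  deltas=[
    {"translation": [0.007,0.048,0],"turn": [0,0,0.02],"hand": 0.087},
    {"translation": [0.007,0.048,0],"turn": [0,0,0.02],"hand": 0.087},
    {"translation": [0.007,0.048,0],"turn": [0,0,0.02],"hand": 0.087},
    {"translation": [0.007,0.048,0],"turn": [0,0,0.02],"hand": 0.087},
    {"translation": [0.007,0.048,0],"turn": [0,0,0.02],"hand": 0.087},
  ],
)

```text
time: 1.9
ee_pos: [0.4545, 0.04, 0.2835]
eef_rot: [0.665, 0.747, -0.002, 0.005]
ft_force: [1.0, 0.3, 0.2]
width: 0.0867
```

Call:
apply_moves(
  deltas=[
    {"translation": [0.007,0.045,0],"turn": [0,0,0.02],"hand": 0.087},
    {"translation": [0.007,0.045,0],"turn": [0,0,0.02],"hand": 0.087},
    {"translation": [0.007,0.035,0],"turn": [0,0,0.02],"hand": 0.087},
    {"translation": [0.004,0.02,0],"turn": [0,0,0.0],"hand": 0.087},
    {"translation": [0,0,0],"turn": [0,0,0.0],"hand": 0.087},
  ],
)

```text
time: 2.4
ee_pos: [0.4781, 0.1985, 0.2854]
eef_rot: [0.638, 0.77, 0.001, 0.007]
ft_force: [-0.7, -0.4, 0.7]
width: 0.0867
```

```bash
python3 -c "
from bench import readout as r
s=r.read_state();print(s['ee_pos'],s['eef_rot'],s['joint_positions'],s['ft_force'])"
```

```text
[0.47810518 0.19849769 0.28538378] [0.63807545 0.76994508 0.00086055 0.00659974] [ 0.40830649  0.16652416 -0.98541094  1.63151273  0.15254996  1.41358638
 -0.4071484 ] [-0.70771822 -0.37096803  0.66993562]
```

Call:
apply_moves(
  deltas=[
    {"translation": [0.001,-0.014,-0.03],"turn": [0,0,-0.02],"hand": 0.087},
    {"translation": [0,0,-0.03],"turn": [0,0,0.0],"hand": 0.087},
    {"translation": [0,0,-0.03],"turn": [0,0,0],"hand": 0.087},
    {"translation": [0,0,-0.012],"turn": [0,0,0.0],"hand": 0.087},
    {"translation": [0,0,0],"turn": [0,0,0.0],"hand": 0.087},
  ],
)

```text
time: 2.9
ee_pos: [0.4796, 0.1815, 0.1814]
eef_rot: [0.646, 0.763, 0.001, 0.008]
ft_force: [-0.2, -0.1, 0.6]
width: 0.0869
```

```bash
python3 - <<'E'
from h import *
s=readout.read_state();print(s['ee_pos'],s['eef_rot'],s['joint_positions'].round(2),s['ft_force'].round(2))
a=camera("side");b=camera("top")
cv2.imwrite("pics/m2.png",np.hstack([crop(a,195,105,70,90,400,514),crop(b,145,190,70,90,400,514)]))
E
```

```text
[0.47957532 0.18148288 0.18138281] [0.6464439  0.76291987 0.00122173 0.00787762] [ 0.4   0.24 -0.96  1.8   0.22  1.21 -0.46] [-0.15 -0.12  0.62]
```

View pics/m2.png

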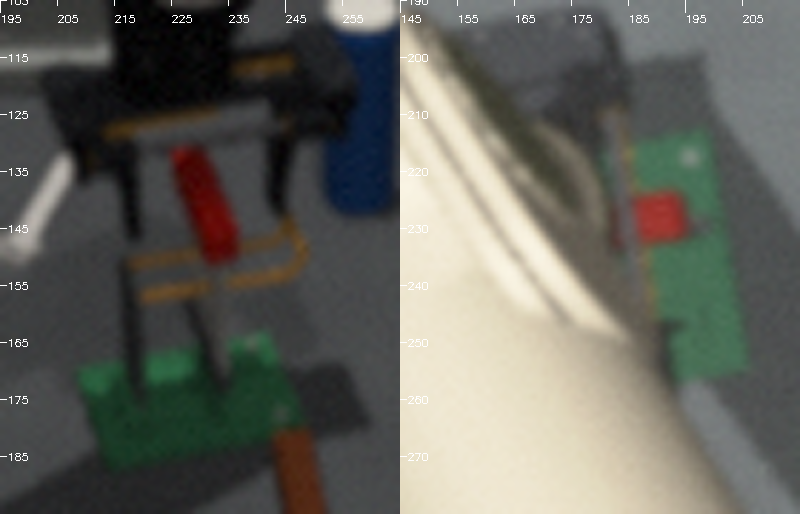

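The fingers straddle the red handle (side crop: fingers at x≈217 and 244, handle at 232, clear of the wires). I'll lower a little and close.

Call:
apply_moves(
  deltas=[
    {"translation": [0,0.002,-0.009],"turn": [0,0,0],"hand": 0.05},
    {"translation": [0,0,0],"turn": [0,0,0.0],"hand": 0.03},
    {"translation": [0,0,0],"turn": [0,0,0],"hand": 0.02},
    {"translation": [0,0,0],"turn": [0,0,0.0],"hand": 0.015},
    {"translation": [0,0,0],"turn": [0,0,0.0],"hand": 0.015},
  ],
  newtons=10,
)

```text
time: 3.5
ee_pos: [0.4825, 0.1852, 0.1773]
eef_rot: [0.646, 0.763, 0.005, 0.01]
ft_force: [-0.3, -0.2, -0.7]
width: 0.0553
```

Call:
apply_moves(
  deltas=[
    {"translation": [0,0,0],"turn": [0,0,0],"hand": 0.015},
    {"translation": [0,0,0],"turn": [0,0,0.0],"hand": 0.015},
  ],
  newtons=45,
)

```text
time: 3.7
ee_pos: [0.4826, 0.1853, 0.1776]
eef_rot: [0.646, 0.763, 0.005, 0.01]
ft_force: [0.3, -0.1, 0.7]
width: 0.039
```

Call:
apply_moves(
  deltas=[
    {"translation": [-0.003,-0.001,-0.006],"turn": [0,0,0],"hand": 0.035},
    {"translation": [0,0,0],"turn": [0,0,0.0],"hand": 0.015},
    {"translation": [0,0,0],"turn": [0,0,0.0],"hand": 0.015},
    {"translation": [0,0,0],"turn": [0,0,0.0],"hand": 0.015},
    {"translation": [0,0,0],"turn": [0,0,0.0],"hand": 0.015},
  ],
  newtons=45,
)

```text
time: 4.2
ee_pos: [0.4793, 0.1841, 0.1709]
eef_rot: [0.646, 0.763, 0.005, 0.01]
ft_force: [0.5, 0.2, -1.5]
width: 0.0234
```

```bash
python3 -c "
from bench import readout as r
from scipy.spatial.transform import Rotation as R
s=r.read_state();print(s['ee_pos'],R.from_quat(s['eef_rot']).as_matrix().round(3),s['joint_positions'].round(2),s['ft_force'].round(2),s['torque'].round(2),s['width'])"
```

```text
[0.47928812 0.18410399 0.17092756] [[-0.164  0.986  0.022]
 [ 0.986  0.164 -0.006]
 [-0.01   0.021 -1.   ]] [ 0.39  0.24 -0.96  1.81  0.23  1.18 -0.47] [ 0.45  0.17 -1.53] [-0.   -0.07 -0.03] 0.023358364108870964
```

```bash
cat > st.py <<'E'
from h import *
from scipy.spatial.transform import Rotation as R
import sys
YAW=.165;S=np.array([.4793,.1841,0])
def main(n=4):
    P=[];F=[];T=[]
    for _ in range(n):
        camera("side");s=readout.read_state();F.append(s['ft_force']);T.append(s['torque']);P.append(s['ee_pos'])
    M=R.from_quat(s['eef_rot']).as_matrix();p=np.mean(P,0);Z=R.from_euler('z',-YAW)
    up=Z.apply(-M[:,2]);pitch=np.arctan2(up[0],up[2]);roll=np.arctan2(up[1],up[2])
    grip=p-M[:,2]*.005
    print('t',round(s['time'],2),'tcp',p.round(4),'pitch %.3f roll %.3f yaw %.3f'%(pitch,roll,np.arctan2(M[1,1],M[0,1])),'F(stand)',Z.apply(np.mean(F,0)).round(2),'sd',np.std(F,0).round(2),'T',Z.apply(np.mean(T,0)).round(3),'w %.4f'%s['width'],'j',s['joint_positions'].round(2))
if __name__=="__main__":main()
E
python3 st.py
```

```text
t 4.4 tcp [0.4793 0.1841 0.1709] pitch -0.021 roll 0.010 yaw 0.165 F(stand) [ 0.26 -0.08 -0.37] sd [0.64 0.27 0.52] T [-0.012 -0.167  0.001] w 0.0234 j [ 0.39  0.24 -0.96  1.81  0.23  1.18 -0.47]
```

Call:
apply_moves(
  deltas=[
    {"translation": [0,0,0.002],"turn": [0,0,0],"hand": 0.015},
    {"translation": [0,0,0.002],"turn": [0,0,0.0],"hand": 0.015},
    {"translation": [0,0,0.002],"turn": [0,0,0.0],"hand": 0.015},
    {"translation": [0,0,0],"turn": [0,0,0.0],"hand": 0.015},
  ],
)

```text
time: 4.8
ee_pos: [0.4779, 0.1834, 0.1759]
eef_rot: [0.646, 0.763, 0.003, 0.009]
ft_force: [0.1, 0.4, -5.0]
width: 0.0237
```

```bash
python3 st.py
```

```text
t 5.0 tcp [0.4779 0.1834 0.1757] pitch -0.017 roll 0.010 yaw 0.165 F(stand) [ 0.37  0.01 -5.29] sd [0.33 0.49 0.32] T [-0.014 -0.045  0.004] w 0.0235 j [ 0.4   0.24 -0.96  1.81  0.22  1.19 -0.46]
```

Call:
apply_moves(
  deltas=[
    {"translation": [0.011,0.0022,0.001],"turn": [0,0,0],"hand": 0.015},
    {"translation": [0.01,0.0017,0],"turn": [0,0,0.0],"hand": 0.015},
    {"translation": [0.01,0.0017,0],"turn": [0,0,0.0],"hand": 0.015},
    {"translation": [0.01,0.0017,0],"turn": [0,0,0],"hand": 0.015},
    {"translation": [0,0,0],"turn": [0,0,0],"hand": 0.015},
  ],
)

```text
time: 5.5
ee_pos: [0.5235, 0.1909, 0.1763]
eef_rot: [0.647, 0.762, 0.003, 0.01]
ft_force: [0.0, 0.1, -5.4]
width: 0.0233
```

```bash
python3 st.py
```

```text
t 5.7 tcp [0.522  0.1909 0.1763] pitch -0.017 roll 0.011 yaw 0.165 F(stand) [-0.21  0.03 -4.9 ] sd [0.67 0.37 0.51] T [-0.029 -0.051 -0.005] w 0.0234 j [ 0.33  0.35 -0.92  1.7   0.31  1.23 -0.5 ]
```

Call:
apply_moves(
  deltas=[
    {"translation": [-0.004,-0.001,0.001],"turn": [0,0,0],"hand": 0.015},
    {"translation": [0,0,0.001],"turn": [0,0,0.0],"hand": 0.015},
    {"translation": [0,0,0.0005],"turn": [0,0,0.0],"hand": 0.015},
    {"translation": [0,0,0],"turn": [0,0,0],"hand": 0.015},
  ],
)

```text
time: 6.1
ee_pos: [0.5163, 0.1896, 0.1796]
eef_rot: [0.646, 0.763, 0.002, 0.01]
ft_force: [0.2, 0.2, -5.2]
width: 0.0234
```

```bash
python3 st.py
```

```text
t 6.3 tcp [0.5164 0.1896 0.1795] pitch -0.017 roll 0.012 yaw 0.165 F(stand) [ 0.19  0.15 -5.61] sd [0.45 0.17 0.58] T [-0.007 -0.06  -0.012] w 0.0240 j [ 0.34  0.33 -0.93  1.71  0.3   1.23 -0.49]
```

Call:
apply_moves(
  deltas=[
    {"translation": [0,0,0.0007],"turn": [0,0,0],"hand": 0.015},
    {"translation": [0,0,0],"turn": [0,0,0.0],"hand": 0.015},
  ],
)

```text
time: 6.5
ee_pos: [0.5164, 0.1896, 0.18]
eef_rot: [0.646, 0.763, 0.002, 0.01]
ft_force: [-0.2, 0.4, -3.9]
width: 0.0237
```

```bash
python3 st.py
```

```text
t 6.7 tcp [0.5164 0.1896 0.1799] pitch -0.016 roll 0.012 yaw 0.165 F(stand) [ 0.13 -0.19 -5.43] sd [0.56 0.59 0.24] T [-0.007 -0.045  0.014] w 0.0234 j [ 0.34  0.33 -0.93  1.71  0.3   1.23 -0.49]
```

Call:
apply_moves(
  deltas=[
    {"translation": [0,0,0.0008],"turn": [0,0,0],"hand": 0.015},
    {"translation": [0,0,0],"turn": [0,0,0.0],"hand": 0.015},
  ],
)

```text
time: 6.9
ee_pos: [0.5164, 0.1896, 0.1808]
eef_rot: [0.646, 0.763, 0.002, 0.01]
ft_force: [-0.2, 0.1, -4.8]
width: 0.0231
```

Call:
apply_moves(
  deltas=[
    {"translation": [0,0,0.0006],"turn": [0,0,0],"hand": 0.015},
    {"translation": [0,0,0],"turn": [0,0,0.0],"hand": 0.015},
  ],
)

```text
time: 7.1
ee_pos: [0.5164, 0.1896, 0.1814]
eef_rot: [0.646, 0.763, 0.002, 0.01]
ft_force: [0.1, 0.2, -5.1]
width: 0.0233
```

```bash
python3 st.py
```

```text
t 7.3 tcp [0.5163 0.1896 0.1813] pitch -0.016 roll 0.012 yaw 0.165 F(stand) [ 0.23  0.23 -5.2 ] sd [0.6  0.49 0.11] T [-0.015 -0.069 -0.002] w 0.0238 j [ 0.34  0.33 -0.93  1.71  0.3   1.23 -0.49]
```

Call:
apply_moves(
  deltas=[
    {"translation": [0,0,0.0008],"turn": [0,0,0],"hand": 0.015},
    {"translation": [0,0,0],"turn": [0,0,0.0],"hand": 0.015},
  ],
)

```text
time: 7.5
ee_pos: [0.5163, 0.1895, 0.1821]
eef_rot: [0.646, 0.763, 0.002, 0.01]
ft_force: [0.6, 0.0, -4.2]
width: 0.0231
```

Call:
apply_moves(
  deltas=[
    {"translation": [0,0,0.0006],"turn": [0,0,0],"hand": 0.015},
    {"translation": [0,0,0],"turn": [0,0,0.0],"hand": 0.015},
  ],
)

```text
time: 7.7
ee_pos: [0.5161, 0.1894, 0.1826]
eef_rot: [0.646, 0.763, 0.002, 0.01]
ft_force: [0.2, -0.3, -6.3]
width: 0.0236
```

```bash
python3 st.py
```

```text
t 7.9 tcp [0.5162 0.1895 0.1826] pitch -0.016 roll 0.012 yaw 0.165 F(stand) [ 0.22 -0.2  -6.44] sd [0.52 0.3  0.22] T [-0.008 -0.074  0.009] w 0.0237 j [ 0.34  0.33 -0.93  1.71  0.29  1.24 -0.49]
```

Call:
apply_moves(
  deltas=[
    {"translation": [0,0,-0.004],"turn": [0,0,0],"hand": 0.015},
    {"translation": [-0.016,-0.0027,0],"turn": [0,0,0.0],"hand": 0.015},
    {"translation": [-0.016,-0.0027,0],"turn": [0,0,0.0],"hand": 0.015},
    {"translation": [-0.016,-0.0027,0],"turn": [0,0,0.0],"hand": 0.015},
    {"translation": [-0.013,-0.0022,0],"turn": [0,0,0.0],"hand": 0.015},
  ],
)

```text
time: 8.4
ee_pos: [0.4545, 0.1794, 0.1775]
eef_rot: [0.647, 0.763, 0.003, 0.009]
ft_force: [-0.4, -0.1, -5.7]
width: 0.0237
```

Call:
apply_moves(
  deltas=[
    {"translation": [0,0,0],"turn": [0,0,0],"hand": 0.015},
    {"translation": [0,0,0],"turn": [0,0,0.0],"hand": 0.015},
  ],
)

```text
time: 8.6
ee_pos: [0.4537, 0.179, 0.1775]
eef_rot: [0.646, 0.763, 0.002, 0.01]
ft_force: [0.3, -0.3, -4.5]
width: 0.0236
```

```bash
python3 st.py
```

```text
t 8.8 tcp [0.4537 0.1793 0.1774] pitch -0.016 roll 0.011 yaw 0.165 F(stand) [ 0.3  -0.08 -5.06] sd [0.25 0.38 0.25] T [ 0.015 -0.051  0.008] w 0.0233 j [ 0.44  0.17 -0.98  1.86  0.17  1.18 -0.43]
```

Call:
apply_moves(
  deltas=[
    {"translation": [0,0,0.0015],"turn": [0,0,0],"hand": 0.015},
    {"translation": [0,0,0.001],"turn": [0,0,0],"hand": 0.015},
    {"translation": [0,0,0],"turn": [0,0,0.0],"hand": 0.015},
  ],
)

```text
time: 9.1
ee_pos: [0.4543, 0.1798, 0.1799]
eef_rot: [0.646, 0.763, 0.003, 0.009]
ft_force: [-0.1, 0.5, -5.1]
width: 0.0233
```

Call:
apply_moves(
  deltas=[
    {"translation": [0,0,0.001],"turn": [0,0,0],"hand": 0.015},
    {"translation": [0,0,0],"turn": [0,0,0.0],"hand": 0.015},
  ],
)

```text
time: 9.3
ee_pos: [0.4544, 0.1798, 0.181]
eef_rot: [0.646, 0.763, 0.003, 0.009]
ft_force: [0.2, 0.2, -4.5]
width: 0.0235
```

```bash
python3 st.py
```

```text
t 9.5 tcp [0.4543 0.1798 0.1809] pitch -0.016 roll 0.010 yaw 0.165 F(stand) [-0.04 -0.21 -5.35] sd [0.56 0.66 0.73] T [-0.015 -0.031 -0.017] w 0.0237 j [ 0.44  0.16 -0.98  1.86  0.16  1.19 -0.43]
```

Call:
apply_moves(
  deltas=[
    {"translation": [0,0,0.001],"turn": [0,0,0],"hand": 0.015},
    {"translation": [0,0,0.0005],"turn": [0,0,0.0],"hand": 0.015},
    {"translation": [0,0,0],"turn": [0,0,0.0],"hand": 0.015},
  ],
)

```text
time: 9.8
ee_pos: [0.4543, 0.1797, 0.1824]
eef_rot: [0.646, 0.763, 0.003, 0.009]
ft_force: [-0.3, 1.1, -5.8]
width: 0.0238
```

Call:
apply_moves(
  deltas=[
    {"translation": [0,0,0.0006],"turn": [0,0,0],"hand": 0.015},
    {"translation": [0,0,0],"turn": [0,0,0.0],"hand": 0.015},
  ],
)

```text
time: 10.0
ee_pos: [0.4542, 0.1797, 0.1831]
eef_rot: [0.646, 0.763, 0.003, 0.009]
ft_force: [-0.2, 0.2, -5.2]
width: 0.0237
```

```bash
python3 st.py
```

```text
t 10.2 tcp [0.4542 0.1797 0.183 ] pitch -0.016 roll 0.010 yaw 0.165 F(stand) [ 0.32  0.17 -5.55] sd [0.23 0.17 0.42] T [-0.031 -0.076  0.002] w 0.0237 j [ 0.44  0.16 -0.98  1.85  0.16  1.19 -0.43]
```

Call:
apply_moves(
  deltas=[
    {"translation": [0,0,0.0008],"turn": [0,0,0],"hand": 0.015},
    {"translation": [0,0,0.0],"turn": [0,0,0.0],"hand": 0.015},
  ],
)

```text
time: 10.4
ee_pos: [0.4542, 0.1797, 0.1838]
eef_rot: [0.646, 0.763, 0.003, 0.009]
ft_force: [0.0, 0.6, -5.6]
width: 0.0231
```

Call:
apply_moves(
  deltas=[
    {"translation": [0,0,0.0006],"turn": [0,0,0],"hand": 0.015},
    {"translation": [0,0,0],"turn": [0,0,0.0],"hand": 0.015},
  ],
)

```text
time: 10.6
ee_pos: [0.454, 0.1796, 0.1841]
eef_rot: [0.646, 0.763, 0.002, 0.009]
ft_force: [1.0, 0.5, -7.3]
width: 0.0237
```

```bash
python3 st.py
```

```text
t 10.8 tcp [0.454  0.1796 0.1842] pitch -0.015 roll 0.010 yaw 0.165 F(stand) [ 0.63  0.48 -8.08] sd [0.37 0.2  0.55] T [ 0.039 -0.272  0.009] w 0.0235 j [ 0.44  0.16 -0.98  1.85  0.16  1.19 -0.43]
```

Call:
apply_moves(
  deltas=[
    {"translation": [0,0,-0.0063],"turn": [0,0,0],"hand": 0.015},
    {"translation": [0.016,0.0027,0],"turn": [0,0,0.0],"hand": 0.015},
    {"translation": [0.016,0.0027,0],"turn": [0,0,0.0],"hand": 0.015},
    {"translation": [0.016,0.0027,-0.0005],"turn": [0,0,0.0],"hand": 0.015},
    {"translation": [0.013,0.0022,-0.0005],"turn": [0,0,0.0],"hand": 0.015},
  ],
)

```text
time: 11.3
ee_pos: [0.5162, 0.1894, 0.1754]
eef_rot: [0.647, 0.763, 0.001, 0.01]
ft_force: [-0.6, -0.7, -5.0]
width: 0.0236
```

Call:
apply_moves(
  deltas=[
    {"translation": [0,0,0],"turn": [0,0,0],"hand": 0.015},
    {"translation": [0,0,0],"turn": [0,0,0.0],"hand": 0.015},
  ],
)

```text
time: 11.5
ee_pos: [0.5169, 0.1896, 0.1742]
eef_rot: [0.647, 0.763, 0.001, 0.009]
ft_force: [-0.3, -0.5, -5.5]
width: 0.0235
```

```bash
python3 st.py
```

```text
t 11.7 tcp [0.5169 0.1893 0.1745] pitch -0.015 roll 0.012 yaw 0.164 F(stand) [-0.12 -0.13 -5.42] sd [0.44 0.3  0.54] T [-0.027 -0.059  0.039] w 0.0236 j [ 0.34  0.34 -0.93  1.71  0.31  1.23 -0.5 ]
```

```bash
sed -i "s/^    grip=.*/    grip=p-M[:,2]*.0058; sl=grip+M[:,2]*.063; v=Z.apply(sl-[.4763,.1836,.12]); h=R.from_euler('y',-.022).apply(v); print('slot stand mm',(v*1e3).round(1),'hook mm',(h*1e3).round(1),'rel pitch %.3f'%(pitch-.022))/" st.py; sed -i "s/'j',.*)/)/" st.py; python3 st.py
```

```text
slot stand mm [42.  -1.8 -2.3] hook mm [42.1 -1.8 -1.4] rel pitch -0.037
t 11.9 tcp [0.5171 0.1893 0.1749] pitch -0.015 roll 0.012 yaw 0.164 F(stand) [ 0.47 -0.18 -4.88] sd [0.43 0.38 0.12] T [-0.003 -0.079 -0.012] w 0.0232
```

Call:
apply_moves(
  deltas=[
    {"translation": [0.005,0.001,0.001],"turn": [0,0,0],"hand": 0.015},
    {"translation": [0.004,0.0006,0.0008],"turn": [0,0,0.0],"hand": 0.015},
    {"translation": [0,0,0],"turn": [0,0,0.0],"hand": 0.015},
  ],
)

```text
time: 12.2
ee_pos: [0.5271, 0.1907, 0.1771]
eef_rot: [0.647, 0.762, 0.002, 0.01]
ft_force: [-0.3, -0.5, -5.2]
width: 0.0238
```

```bash
python3 st.py
```

```text
slot stand mm [51.6 -1.9 -0.3] hook mm [51.6 -1.9  0.9] rel pitch -0.037
t 12.4 tcp [0.5265 0.1908 0.1769] pitch -0.015 roll 0.013 yaw 0.164 F(stand) [-0.04 -0.09 -5.07] sd [0.37 0.49 0.52] T [-0.007 -0.061 -0.026] w 0.0241
```

Call:
apply_moves(
  deltas=[
    {"translation": [0.0025,0.0005,0],"turn": [0,0,0],"hand": 0.015},
    {"translation": [0,0,0],"turn": [0,0,0.0],"hand": 0.015},
  ],
)

```text
time: 12.6
ee_pos: [0.5289, 0.1912, 0.1768]
eef_rot: [0.647, 0.762, 0.001, 0.01]
ft_force: [0.9, 0.2, -5.4]
width: 0.0236
```

Call:
apply_moves(
  deltas=[
    {"translation": [0.001,0.0002,0],"turn": [0,0,0],"hand": 0.015},
    {"translation": [0,0,0],"turn": [0,0,0.0],"hand": 0.015},
  ],
)

```text
time: 12.8
ee_pos: [0.53, 0.1914, 0.1768]
eef_rot: [0.647, 0.763, 0.001, 0.01]
ft_force: [-0.6, 0.7, -5.3]
width: 0.0238
```

```bash
python3 st.py
```

```text
slot stand mm [54.9 -1.8 -0.4] hook mm [54.9 -1.8  0.8] rel pitch -0.037
t 13.0 tcp [0.5298 0.1915 0.1768] pitch -0.015 roll 0.013 yaw 0.164 F(stand) [ 0.3   0.43 -5.1 ] sd [0.36 0.27 0.51] T [-0.004 -0.056 -0.015] w 0.0234
```

Call:
apply_moves(
  deltas=[
    {"translation": [0.001,0.0002,0],"turn": [0,0,0],"hand": 0.015},
    {"translation": [0,0,0],"turn": [0,0,0.0],"hand": 0.015},
  ],
)

```text
time: 13.2
ee_pos: [0.5308, 0.1917, 0.1768]
eef_rot: [0.647, 0.763, 0.001, 0.01]
ft_force: [-0.1, 0.0, -5.9]
width: 0.0235
```

Call:
apply_moves(
  deltas=[
    {"translation": [0.0008,0.0001,0],"turn": [0,0,0],"hand": 0.015},
    {"translation": [0,0,0],"turn": [0,0,0.0],"hand": 0.015},
  ],
)

```text
time: 13.4
ee_pos: [0.5318, 0.1917, 0.1769]
eef_rot: [0.647, 0.763, 0.001, 0.01]
ft_force: [0.3, -0.4, -4.8]
width: 0.0237
```

```bash
python3 st.py
```

```text
slot stand mm [56.8 -1.8 -0.4] hook mm [56.8 -1.8  0.9] rel pitch -0.037
t 13.6 tcp [0.5316 0.1918 0.1768] pitch -0.015 roll 0.013 yaw 0.164 F(stand) [ 0.13 -0.14 -4.94] sd [0.41 0.23 0.43] T [-0.017 -0.079 -0.026] w 0.0235
```

Call:
apply_moves(
  deltas=[
    {"translation": [0.0009,0.0001,0],"turn": [0,0,0],"hand": 0.015},
    {"translation": [0,0,0],"turn": [0,0,0.0],"hand": 0.015},
  ],
)

```text
time: 13.8
ee_pos: [0.5326, 0.1919, 0.1768]
eef_rot: [0.647, 0.763, 0.001, 0.01]
ft_force: [1.0, 0.2, -5.6]
width: 0.0233
```

Call:
apply_moves(
  deltas=[
    {"translation": [0.0007,0.0001,0],"turn": [0,0,0],"hand": 0.015},
    {"translation": [0,0,0],"turn": [0,0,0.0],"hand": 0.015},
  ],
)

```text
time: 14.0
ee_pos: [0.5333, 0.192, 0.1768]
eef_rot: [0.647, 0.763, 0.001, 0.01]
ft_force: [-0.1, -1.3, -5.0]
width: 0.0235
```

```bash
python3 st.py
```

```text
slot stand mm [58.3 -1.8 -0.4] hook mm [58.3 -1.8  0.9] rel pitch -0.037
t 14.2 tcp [0.5332 0.192  0.1768] pitch -0.015 roll 0.013 yaw 0.164 F(stand) [-0.27 -0.29 -5.02] sd [0.18 0.4  0.41] T [-0.02   0.013  0.03 ] w 0.0233
```

Call:
apply_moves(
  deltas=[
    {"translation": [0.0006,0.0001,0],"turn": [0,0,0],"hand": 0.015},
    {"translation": [0,0,0],"turn": [0,0,0.0],"hand": 0.015},
  ],
)

```text
time: 14.4
ee_pos: [0.5336, 0.1921, 0.1767]
eef_rot: [0.647, 0.763, 0.001, 0.01]
ft_force: [0.2, 0.6, -4.4]
width: 0.0236
```

```bash
python3 st.py
```

```text
slot stand mm [58.7 -1.8 -0.4] hook mm [58.7 -1.8  0.9] rel pitch -0.036
t 14.6 tcp [0.5336 0.1921 0.1768] pitch -0.014 roll 0.013 yaw 0.164 F(stand) [-1.01 -0.13 -4.98] sd [0.39 0.45 0.54] T [-0.054  0.169  0.026] w 0.0237
```

```bash
sed -i 's/\.4763/.4767/' st.py; cat > plan.py <<'E'
# usage: plan.py x,z,pitch ...  (hook frame mm, rel pitch)
from h import *
from scipy.spatial.transform import Rotation as R
import sys
YAW=.165;TILT=-.022;PV=np.array([.4767,.1836,.12]);Zr=R.from_euler('z',YAW);ax=Zr.apply([0,1,0])
s=readout.read_state();M0=R.from_quat(s['eef_rot']);p=s['ee_pos'].copy()
def pit(M):
    u=Zr.inv().apply(-M.as_matrix()[:,2]);return np.arctan2(u[0],u[2])
def slot(p,M): return p+M.as_matrix()[:,2]*.0572
y=Zr.inv().apply(slot(p,M0)-PV)[1];M=M0
for a in sys.argv[1:]:
    x,z,q=map(float,a.split(','))
    d=q-TILT-pit(M);Mn=R.from_rotvec(ax*d)*M
    tgt=PV+(Zr*R.from_euler('y',-TILT)).apply([x/1e3,y,z/1e3])
    pn=tgt-Mn.as_matrix()[:,2]*.0572
    print('t',(pn-p).round(4).tolist(),'turn',(ax*d).round(3).tolist());p,M=pn,Mn
E
python3 plan.py 56,0.5,-.1 54,0,-.22 52,0,-.34 52,0,-.46 52,0,-.58 52,0,-.64
```

```text
t [-0.0059, -0.001, -0.0005] turn [0.01, -0.063, -0.0]
t [-0.0087, -0.0014, -0.0014] turn [0.02, -0.118, -0.0]
t [-0.0085, -0.0014, -0.0017] turn [0.02, -0.118, -0.0]
t [-0.0063, -0.001, -0.0025] turn [0.02, -0.118, -0.0]
t [-0.0059, -0.001, -0.0033] turn [0.02, -0.118, -0.0]
t [-0.0028, -0.0005, -0.0019] turn [0.01, -0.059, -0.0]
```

Call:
apply_moves(
  deltas=[
    {"translation": [-0.0059,-0.001,-0.0005],"turn": [0.01,-0.063,0],"hand": 0.015},
    {"translation": [-0.0087,-0.0014,-0.0014],"turn": [0.02,-0.118,0.0],"hand": 0.015},
    {"translation": [-0.0085,-0.0014,-0.0017],"turn": [0.02,-0.118,0.0],"hand": 0.015},
    {"translation": [0,0,0],"turn": [0,0,0],"hand": 0.015},
  ],
)

```text
time: 15.0
ee_pos: [0.5089, 0.1881, 0.1708]
eef_rot: [0.639, 0.752, 0.119, 0.11]
ft_force: [-0.6, -1.5, -6.1]
width: 0.0234
```

```bash
python3 st.py;  python3 plan.py 52,0,-.44 52,0,-.54 52,0,-.64
```

```text
slot stand mm [55.1 -0.9 -0.6] hook mm [55.1 -0.9  0.6] rel pitch -0.347
t 15.2 tcp [0.513  0.1892 0.1735] pitch -0.325 roll 0.007 yaw 0.161 F(stand) [ 0.41 -0.1  -4.43] sd [0.36 0.57 0.51] T [-0.009  0.669  0.019] w 0.0236
t [-0.0093, -0.0015, -0.003] turn [0.015, -0.091, -0.0]
t [-0.005, -0.0008, -0.0026] turn [0.016, -0.099, -0.0]
t [-0.0048, -0.0008, -0.0031] turn [0.016, -0.099, -0.0]
```

Call:
apply_moves(
  deltas=[
    {"translation": [-0.0045,-0.0007,-0.0005],"turn": [0,0,0],"hand": 0.015},
    {"translation": [-0.0048,-0.0008,-0.0026],"turn": [0.015,-0.091,0.0],"hand": 0.015},
    {"translation": [0,0,0],"turn": [0,0,0],"hand": 0.015},
    {"translation": [0,0,0],"turn": [0,0,0],"hand": 0.015},
  ],
)

```text
time: 15.6
ee_pos: [0.5066, 0.1906, 0.1718]
eef_rot: [0.635, 0.745, 0.157, 0.133]
ft_force: [0.2, -0.5, -4.3]
width: 0.0239
```

```bash
python3 st.py;  python3 plan.py 52,0,-.48 52,0,-.58 52,0,-.64
```

```text
slot stand mm [53.7  2.3 -0.9] hook mm [53.7  2.3  0.3] rel pitch -0.437
t 15.8 tcp [0.5066 0.1908 0.1715] pitch -0.415 roll -0.000 yaw 0.158 F(stand) [ 0.11 -0.09 -5.2 ] sd [0.77 0.37 0.47] T [-0.022  0.968 -0.009] w 0.0235
t [-0.0039, -0.0007, -0.0013] turn [0.007, -0.043, -0.0]
t [-0.0049, -0.0008, -0.0028] turn [0.016, -0.099, -0.0]
t [-0.0028, -0.0005, -0.0019] turn [0.01, -0.059, -0.0]
```

```bash
sed -i 's/^y=.*;M=M0/y=0;M=M0/' plan.py;  python3 plan.py 52,0,-.48 52,0,-.57 52,0,-.64
```

```text
t [-0.0036, -0.0029, -0.0013] turn [0.007, -0.043, -0.0]
t [-0.0044, -0.0007, -0.0025] turn [0.015, -0.089, -0.0]
t [-0.0033, -0.0005, -0.0022] turn [0.011, -0.069, -0.0]
```

Call:
apply_moves(
  deltas=[
    {"translation": [-0.0036,-0.0029,-0.0013],"turn": [0.007,-0.043,0],"hand": 0.015},
    {"translation": [-0.0044,-0.0007,-0.0025],"turn": [0.015,-0.089,0.0],"hand": 0.015},
    {"translation": [-0.0025,-0.0004,-0.0018],"turn": [0.008,-0.05,0],"hand": 0.015},
    {"translation": [0,0,0],"turn": [0,0,0],"hand": 0.015},
    {"translation": [0,0,0],"turn": [0,0,0],"hand": 0.015},
  ],
)

```text
time: 16.3
ee_pos: [0.4978, 0.1888, 0.167]
eef_rot: [0.619, 0.727, 0.228, 0.189]
ft_force: [0.0, -0.9, -5.2]
width: 0.0238
```

```bash
python3 st.py;  python3 plan.py 52,0,-.64 57,3.2,-.64
```

```text
slot stand mm [54.3  2.1 -0.1] hook mm [54.3  2.1  1.1] rel pitch -0.624
t 16.5 tcp [0.498  0.189  0.1671] pitch -0.602 roll -0.007 yaw 0.155 F(stand) [ 0.22 -0.13 -4.84] sd [0.27 0.36 0.07] T [-0.076  1.403 -0.011] w 0.0235
t [-0.0027, -0.0026, -0.0016] turn [0.003, -0.016, -0.0]
t [0.005, 0.0008, 0.0031] turn [0.0, -0.0, -0.0]
```

```bash
sed -i 's/^    d=q.*/    Mn=R.from_rotvec(ax*(q-TILT-pit(Mg)))*Mg;rv=(Mn*M.inv()).as_rotvec()/; s/(ax\*d)\.round(3)/rv.round(3)/; s/^def slot/Mg=R.from_quat([.646,.763,.005,.010])\ndef slot/' plan.py; python3 plan.py 52,0,-.64 55,1.9,-.64 57,3.2,-.64
```

```text
t [-0.0029, -0.0018, -0.0016] turn [-0.014, -0.019, -0.001]
t [0.003, 0.0005, 0.0018] turn [0.0, 0.0, 0.0]
t [0.002, 0.0003, 0.0013] turn [0.0, 0.0, 0.0]
```

Call:
apply_moves(
  deltas=[
    {"translation": [-0.0015,-0.0018,-0.001],"turn": [-0.014,-0.019,-0.001],"hand": 0.015},
    {"translation": [0,0,0],"turn": [0,0,0],"hand": 0.015},
  ],
)

```text
time: 16.7
ee_pos: [0.4969, 0.1875, 0.1661]
eef_rot: [0.616, 0.726, 0.229, 0.2]
ft_force: [-0.3, 0.6, -6.1]
width: 0.0235
```

```bash
python3 st.py;  python3 plan.py 55,1.9,-.64 57,3.2,-.64 59,5.5,-.64
```

```text
slot stand mm [54.2 -0.  -0. ] hook mm [54.1 -0.   1.1] rel pitch -0.640
t 16.9 tcp [0.4973 0.1875 0.1666] pitch -0.618 roll 0.010 yaw 0.165 F(stand) [-0.3   0.   -4.84] sd [0.89 0.14 0.39] T [-0.032  1.38   0.01 ] w 0.0236
t [0.0008, 0.0002, 0.0007] turn [-0.001, 0.0, 0.0]
t [0.002, 0.0003, 0.0013] turn [0.0, 0.0, 0.0]
t [0.002, 0.0003, 0.0023] turn [0.0, 0.0, 0.0]
```

Call:
apply_moves(
  deltas=[
    {"translation": [0.0014,0.0003,0.001],"turn": [0,0,0],"hand": 0.015},
    {"translation": [0.0014,0.0002,0.001],"turn": [0,0,0],"hand": 0.015},
    {"translation": [0,0,0],"turn": [0,0,0],"hand": 0.015},
  ],
)

```text
time: 17.2
ee_pos: [0.5006, 0.1879, 0.169]
eef_rot: [0.617, 0.726, 0.23, 0.2]
ft_force: [1.0, 0.5, -4.6]
width: 0.0235
```

```bash
python3 st.py;  python3 plan.py 57,3.2,-.64 59.2,5.6,-.64 61.3,8,-.64
```

```text
slot stand mm [57.2 -0.1  2.2] hook mm [57.2 -0.1  3.4] rel pitch -0.640
t 17.4 tcp [0.5004 0.1879 0.1688] pitch -0.618 roll 0.010 yaw 0.165 F(stand) [-0.15  0.28 -5.38] sd [0.4  0.49 0.49] T [-0.029  1.452 -0.005] w 0.0237
t [-0.0001, 0.0002, -0.0001] turn [-0.001, 0.0, 0.001]
t [0.0022, 0.0004, 0.0024] turn [0.0, 0.0, 0.0]
t [0.0021, 0.0004, 0.0024] turn [0.0, 0.0, 0.0]
```

Call:
apply_moves(
  deltas=[
    {"translation": [0.0019,0.0005,0.0022],"turn": [0,0,0],"hand": 0.015},
    {"translation": [0,0,0],"turn": [0,0,0],"hand": 0.015},
  ],
)

```text
time: 17.6
ee_pos: [0.5023, 0.1884, 0.171]
eef_rot: [0.617, 0.726, 0.23, 0.2]
ft_force: [-1.0, 0.2, -5.7]
width: 0.0235
```

```bash
python3 st.py;  python3 plan.py 59.2,5.6,-.64 61.3,8,-.64
```

```text
slot stand mm [58.8 -0.1  3.9] hook mm [58.7 -0.1  5.2] rel pitch -0.639
t 17.8 tcp [0.5019 0.1882 0.1706] pitch -0.617 roll 0.010 yaw 0.165 F(stand) [-0.01  0.29 -5.57] sd [0.46 0.27 0.48] T [-0.047  1.449  0.012] w 0.0236
t [0.0006, 0.0002, 0.0004] turn [-0.001, -0.001, 0.001]
t [0.0021, 0.0004, 0.0024] turn [0.0, 0.0, 0.0]
```

Call:
apply_moves(
  deltas=[
    {"translation": [0.0015,0.0003,0.0016],"turn": [0,0,0],"hand": 0.015},
    {"translation": [0.001,0.0002,0.0012],"turn": [0,0,0],"hand": 0.015},
    {"translation": [0,0,0],"turn": [0,0,0],"hand": 0.015},
  ],
)

```text
time: 18.1
ee_pos: [0.5045, 0.1887, 0.1735]
eef_rot: [0.617, 0.726, 0.229, 0.199]
ft_force: [0.1, -0.2, -4.9]
width: 0.0234
```

```bash
python3 st.py;  python3 plan.py 61.3,8,-.64 61.7,10.5,-.64 62,13,-.64
```

```text
slot stand mm [61.2 -0.1  6.6] hook mm [61.  -0.1  8. ] rel pitch -0.639
t 18.3 tcp [0.5043 0.1886 0.1733] pitch -0.617 roll 0.011 yaw 0.165 F(stand) [-0.15 -0.41 -5.45] sd [0.29 0.52 0.84] T [-4.100e-02  1.416e+00  1.000e-03] w 0.0234
t [0.0003, 0.0002, 0.0001] turn [-0.0, -0.001, 0.0]
t [0.0004, 0.0001, 0.0025] turn [0.0, 0.0, 0.0]
t [0.0004, 0.0001, 0.0025] turn [0.0, 0.0, 0.0]
```

No contact, on the path. Going on up past the barb.

Call:
apply_moves(
  deltas=[
    {"translation": [0.0006,0.0002,0.0013],"turn": [0,0,0],"hand": 0.015},
    {"translation": [0.0002,0.0001,0.0012],"turn": [0,0,0],"hand": 0.015},
    {"translation": [0,0,0],"turn": [0,0,0],"hand": 0.015},
  ],
)

```text
time: 18.6
ee_pos: [0.5051, 0.1888, 0.1758]
eef_rot: [0.617, 0.726, 0.229, 0.199]
ft_force: [-0.7, -0.3, -5.2]
width: 0.0233
```

```bash
python3 st.py;  python3 plan.py 61.7,10.5,-.64 62,13,-.64
```

```text
slot stand mm [61.8 -0.   9. ] hook mm [61.6 -0.  10.3] rel pitch -0.638
t 18.8 tcp [0.505  0.1888 0.1756] pitch -0.616 roll 0.011 yaw 0.165 F(stand) [-0.14 -0.6  -5.26] sd [0.39 0.27 0.25] T [-0.003  1.439 -0.012] w 0.0236
t [0.0001, 0.0001, 0.0002] turn [-0.0, -0.002, 0.001]
t [0.0004, 0.0001, 0.0025] turn [0.0, 0.0, 0.0]
```

Call:
apply_moves(
  deltas=[
    {"translation": [0.0003,0.0001,0.0014],"turn": [0,-0.002,0],"hand": 0.015},
    {"translation": [0.0003,0.0001,0.0013],"turn": [0,0,0],"hand": 0.015},
    {"translation": [0,0,0],"turn": [0,0,0],"hand": 0.015},
  ],
)

```text
time: 19.1
ee_pos: [0.5055, 0.189, 0.1784]
eef_rot: [0.617, 0.726, 0.229, 0.2]
ft_force: [1.4, 0.3, -5.7]
width: 0.0236
```

```bash
python3 st.py;  python3 plan.py 62,13,-.64 63,15.8,-.64
```

```text
slot stand mm [62.3 -0.  11.6] hook mm [62.1 -0.  13. ] rel pitch -0.640
t 19.3 tcp [0.5054 0.1889 0.1782] pitch -0.618 roll 0.011 yaw 0.165 F(stand) [-0.07 -0.29 -5.05] sd [0.04 0.39 0.53] T [-0.027  1.419 -0.012] w 0.0236
t [-0.0, 0.0, 0.0001] turn [0.0, 0.0, 0.001]
t [0.001, 0.0002, 0.0028] turn [0.0, 0.0, 0.0]
```

Call:
apply_moves(
  deltas=[
    {"translation": [0.0005,0.0001,0.0015],"turn": [0,0,0],"hand": 0.015},
    {"translation": [0.0005,0.0001,0.0014],"turn": [0,0,0],"hand": 0.015},
    {"translation": [0,0,0],"turn": [0,0,0],"hand": 0.015},
  ],
)

```text
time: 19.6
ee_pos: [0.5064, 0.1891, 0.1812]
eef_rot: [0.617, 0.726, 0.229, 0.2]
ft_force: [0.8, 0.7, -5.0]
width: 0.0237
```

```bash
python3 st.py;  python3 plan.py 63,15.8,-.64 66,18.9,-.64 69,22,-.64 75,22,-.64 84,22,-.64
```

```text
slot stand mm [63.2 -0.  14.4] hook mm [62.9 -0.  15.7] rel pitch -0.639
t 19.8 tcp [0.5063 0.189  0.181 ] pitch -0.617 roll 0.011 yaw 0.165 F(stand) [-0.31 -0.13 -5.09] sd [0.57 0.21 0.12] T [-0.03   1.447 -0.028] w 0.0234
t [0.0002, 0.0001, 0.0002] turn [0.0, -0.0, 0.001]
t [0.003, 0.0005, 0.003] turn [0.0, 0.0, 0.0]
t [0.003, 0.0005, 0.003] turn [0.0, 0.0, 0.0]
t [0.0059, 0.001, -0.0001] turn [0.0, 0.0, 0.0]
t [0.0089, 0.0015, -0.0002] turn [0.0, 0.0, 0.0]
```

Call:
apply_moves(
  deltas=[
    {"translation": [0.0015,0.0003,0.0016],"turn": [0,0,0],"hand": 0.015},
    {"translation": [0.0014,0.0003,0.0015],"turn": [0,0,0],"hand": 0.015},
    {"translation": [0,0,0],"turn": [0,0,0],"hand": 0.015},
  ],
)

```text
time: 20.1
ee_pos: [0.5094, 0.1896, 0.1842]
eef_rot: [0.617, 0.726, 0.229, 0.2]
ft_force: [0.6, -0.6, -5.4]
width: 0.0236
```

```bash
python3 st.py;  python3 plan.py 66,18.9,-.64 69,22,-.64
```

```text
slot stand mm [66.  -0.  17.3] hook mm [65.6 -0.  18.7] rel pitch -0.639
t 20.3 tcp [0.5091 0.1895 0.1839] pitch -0.617 roll 0.011 yaw 0.166 F(stand) [ 0.03  0.05 -5.4 ] sd [0.49 0.61 0.34] T [-0.031  1.443 -0.   ] w 0.0233
t [0.0004, 0.0001, 0.0002] turn [0.0, -0.001, 0.001]
t [0.003, 0.0005, 0.003] turn [0.0, 0.0, 0.0]
```

Call:
apply_moves(
  deltas=[
    {"translation": [0.0018,0.0003,0.0017],"turn": [0,0,0],"hand": 0.015},
    {"translation": [0.0016,0.0003,0.0016],"turn": [0,0,0],"hand": 0.015},
    {"translation": [0,0,0],"turn": [0,0,0],"hand": 0.015},
  ],
)

```text
time: 20.6
ee_pos: [0.5127, 0.1901, 0.1874]
eef_rot: [0.617, 0.726, 0.229, 0.2]
ft_force: [-0.4, -0.9, -5.2]
width: 0.0236
```

```bash
python3 st.py;  python3 plan.py 69,22,-.64 75,22,-.64 84,22,-.64
```

```text
slot stand mm [69.3 -0.1 20.4] hook mm [68.8 -0.1 21.9] rel pitch -0.638
t 20.8 tcp [0.5124 0.19   0.187 ] pitch -0.616 roll 0.012 yaw 0.166 F(stand) [-0.11 -0.12 -5.22] sd [0.22 0.31 0.41] T [-0.004  1.449  0.007] w 0.0237
t [0.0002, 0.0001, 0.0002] turn [0.001, -0.002, 0.001]
t [0.0059, 0.001, -0.0001] turn [0.0, 0.0, 0.0]
t [0.0089, 0.0015, -0.0002] turn [0.0, 0.0, 0.0]
```

Call:
apply_moves(
  deltas=[
    {"translation": [0.0025,0.0004,0],"turn": [0,0,0],"hand": 0.015},
    {"translation": [0.003,0.0005,0],"turn": [0,0,0],"hand": 0.015},
    {"translation": [0.003,0.0005,0],"turn": [0,0,0],"hand": 0.015},
    {"translation": [0.003,0.0005,0],"turn": [0,0,0],"hand": 0.015},
    {"translation": [0.003,0.0005,0],"turn": [0,0,0],"hand": 0.015},
  ],
)

```text
time: 21.3
ee_pos: [0.5278, 0.1925, 0.1869]
eef_rot: [0.617, 0.726, 0.228, 0.2]
ft_force: [-0.1, -0.7, -4.8]
width: 0.0241
```

```bash
python3 st.py; python3 - <<'E'
from h import *
a=camera("side")
cv2.imwrite("pics/m3.png",crop(a,195,100,80,95,505,600))
E
```

```text
slot stand mm [84.9 -0.2 20.2] hook mm [84.5 -0.2 22.1] rel pitch -0.638
t 21.5 tcp [0.5278 0.1925 0.1869] pitch -0.616 roll 0.012 yaw 0.166 F(stand) [-0.19 -0.61 -4.86] sd [0.25 0.24 0.4 ] T [-0.055  1.397 -0.004] w 0.0237
```

View pics/m3.png

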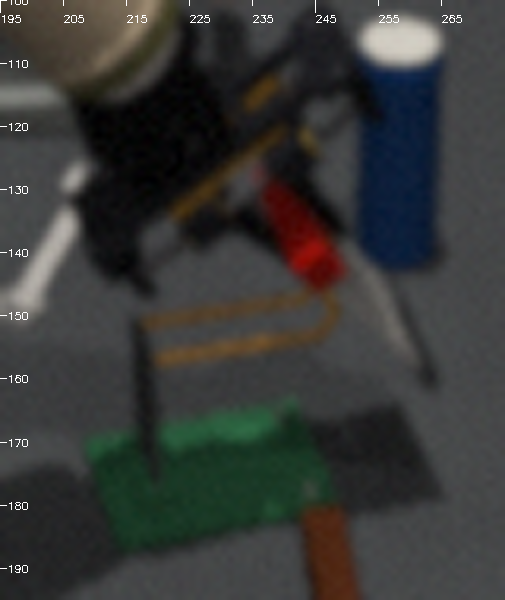

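The blade is clear of the hook (blade at about (250–262,140–160), hook tip at (247,150)). I'll raise, straighten and carry it.

Call:
apply_moves(
  deltas=[
    {"translation": [0.02,0.003,0.03],"turn": [0,0,0],"hand": 0.015},
    {"translation": [0.02,0.003,0.04],"turn": [0,0,0],"hand": 0.015},
    {"translation": [0.015,0.003,0.04],"turn": [-0.02,0.118,0],"hand": 0.015},
    {"translation": [0,0,0.04],"turn": [-0.02,0.118,0],"hand": 0.015},
    {"translation": [0,-0.02,0.02],"turn": [-0.02,0.118,0],"hand": 0.015},
  ],
)

```text
time: 22.05
ee_pos: [0.5751, 0.1829, 0.3477]
eef_rot: [0.637, 0.759, 0.098, 0.092]
ft_force: [0.7, 2.5, -3.9]
width: 0.024
```

Call:
apply_moves(
  deltas=[
    {"translation": [0,-0.04,0],"turn": [-0.02,0.118,0],"hand": 0.015},
    {"translation": [0,-0.045,0],"turn": [-0.008,0.05,-0.05],"hand": 0.015},
    {"translation": [0,-0.045,0],"turn": [0,0,-0.05],"hand": 0.015},
    {"translation": [0,-0.045,0],"turn": [0,0,-0.05],"hand": 0.015},
    {"translation": [0,-0.045,0],"turn": [0,0,-0.05],"hand": 0.015},
  ],
)

```text
time: 22.55
ee_pos: [0.5792, -0.0396, 0.3518]
eef_rot: [0.715, 0.698, 0.032, 0.037]
ft_force: [0.7, -0.2, -5.4]
width: 0.0239
```

```bash
sed -i "s/print('slot/0 and print('slot/" st.py; python3 st.py
```

```text
t 22.75 tcp [ 0.5792 -0.0448  0.3512] pitch -0.094 roll 0.024 yaw -0.025 F(stand) [-0.26 -2.73 -5.13] sd [0.64 6.42 0.5 ] T [-0.391  0.213 -0.057] w 0.0239
```

Call:
apply_moves(
  deltas=[
    {"translation": [-0.005,-0.045,0],"turn": [0,0.04,-0.02],"hand": 0.015},
    {"translation": [-0.005,-0.045,-0.01],"turn": [0,0.04,-0.02],"hand": 0.015},
    {"translation": [-0.005,-0.045,-0.02],"turn": [0,0,0],"hand": 0.015},
    {"translation": [-0.005,-0.045,-0.02],"turn": [0,0,0],"hand": 0.015},
    {"translation": [-0.005,-0.035,-0.02],"turn": [0,0,0],"hand": 0.015},
  ],
)

```text
time: 23.25
ee_pos: [0.5579, -0.245, 0.2848]
eef_rot: [0.721, 0.693, 0.007, 0.012]
ft_force: [-0.2, -0.2, -4.6]
width: 0.0236
```

Call:
apply_moves(
  deltas=[
    {"translation": [0,0,0],"turn": [0,0,0],"hand": 0.015},
    {"translation": [0,0,0],"turn": [0,0,0],"hand": 0.015},
  ],
)

```text
time: 23.45
ee_pos: [0.5563, -0.2494, 0.281]
eef_rot: [0.723, 0.691, 0.006, 0.011]
ft_force: [1.4, 1.6, -5.0]
width: 0.0238
```

```bash
cat > pl2.py <<'E'
from h import *
from scipy.spatial.transform import Rotation as R
import sys
X,Y,YAW,Z=map(float,sys.argv[1:5])
s=readout.read_state();M=R.from_quat(s['eef_rot'])
Mt=R.from_matrix(np.array([[-np.sin(YAW),np.cos(YAW),0],[np.cos(YAW),np.sin(YAW),0],[0,0,-1]]))
print('go',(np.array([X,Y,Z])-s['ee_pos']).round(4),'turn',(Mt*M.inv()).as_rotvec().round(3))
E
python3 st.py; python3 pl2.py .5505 -.2915 -.071 .25
python3 - <<'E'
from h import *
b=camera("top");a=camera("side")
cv2.imwrite("pics/m4.png",np.hstack([crop(a,235,200,65,90,390,540),crop(b,295,165,65,90,390,540)]))
E
```

```text
t 23.65 tcp [ 0.5562 -0.2493  0.2813] pitch -0.023 roll 0.012 yaw -0.044 F(stand) [ 0.2  -0.04 -5.4 ] sd [0.32 0.98 0.55] T [-0.053 -0.058 -0.004] w 0.0238
go [-0.006  -0.0427 -0.0318] turn [ 0.009  0.024 -0.027]
```

View pics/m4.png

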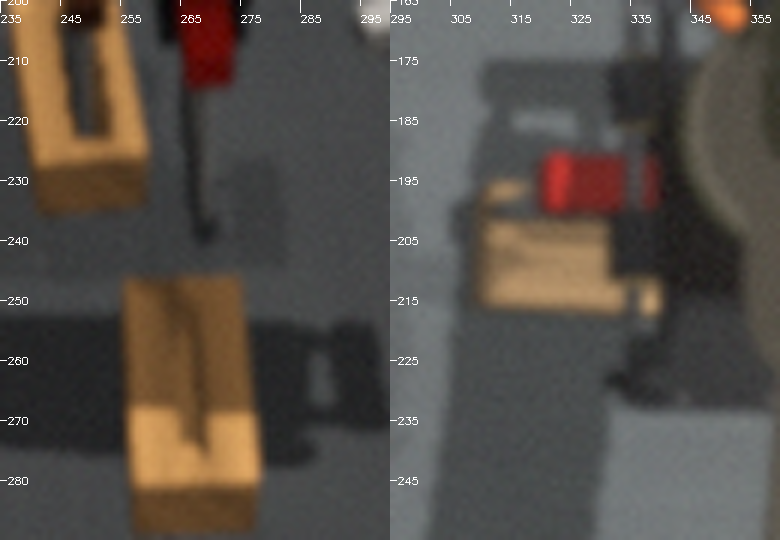

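Side crop: block top face corners at (255,246), (275,246), (279,281) and (257,281), with the scraper's foot near end at about (269,240). I'll fit the block with both cameras and check the bias using the known foot position.

```bash
cat > b2.py <<'E'
from h import *
from scipy.optimize import least_squares
from scipy.spatial.transform import Rotation as R
B={"top":{(32,68,45):(312.05,195.2),(32,-68,45):(354,197.5),(-32,-68,45):(353.5,218),(-32,68,45):(311.2,215.8)},
"side":{(-32,68,45):(255.3,245.8),(32,68,45):(275.3,245.8),(32,-68,45):(278.7,280.8),(-32,-68,45):(257.2,281.2)}}
def f(p,ns):
    return np.concatenate([(proj(n,[[p[0],p[1],0]+R.from_euler('z',p[2]).apply(np.array(k)/1e3) for k in B[n]])-list(B[n].values())).ravel() for n in ns])
for ns in (["top"],["side"],["top","side"]):
    w=least_squares(f,[.55,-.29,-.07],args=(ns,));print(ns,w.x.round(4),f(w.x,ns).round(1))
s=readout.read_state();M=R.from_quat(s['eef_rot']).as_matrix();p=s['ee_pos']
g=p-M[:,2]*.0058;T=np.c_[M[:,1],M[:,0],-M[:,2]]
for k in [(5,-48,-126),(-5,-48,-126),(5,-48,-106),(-5,-48,-106),(12,-50,-14),(-12,-50,-14),(12,-50,14),(-12,-50,14)]: print(k,'side',proj("side",[g+T@(np.array(k)/1e3)]).round(1))
for k in [(12,50,14),(-12,50,14)]: print(k,'top',proj("top",[g+T@(np.array(k)/1e3)]).round(1))
E
python3 b2.py
```

```text
['top'] [ 0.5505 -0.2915 -0.0714] [ 0.1  0.5 -0.3  0.5 -0.2 -0.4  0.3 -0.5]
['side'] [ 0.5535 -0.2913 -0.0785] [ 0.3  0.6 -0.2  0.1 -0.4 -0.4  0.2 -0.2]
['top', 'side'] [ 0.552  -0.2915 -0.0744] [ 0.1 -0.  -0.3  0.1 -0.2 -0.8  0.3 -1.1 -0.2  0.7 -0.7  0.2 -0.8 -0.3
 -0.1 -0.1]
(5, -48, -126) side [[271.1 240.5]]
(-5, -48, -126) side [[267.7 240.7]]
(5, -48, -106) side [[271.2 236.1]]
(-5, -48, -106) side [[267.8 236.3]]
(12, -50, -14) side [[274.3 214.8]]
(-12, -50, -14) side [[265.7 215.3]]
(12, -50, 14) side [[274.5 207.8]]
(-12, -50, 14) side [[265.8 208.3]]
(12, 50, 14) top [[321.4 189.5]]
(-12, 50, 14) top [[321.3 199. ]]
```

Call:
apply_moves(
  deltas=[
    {"translation": [-0.003,-0.022,-0.025],"turn": [0.009,0.024,-0.03],"hand": 0.015},
    {"translation": [0,-0.02,-0.03],"turn": [0,0,0],"hand": 0.015},
    {"translation": [0,0,-0.03],"turn": [0,0,0],"hand": 0.015},
    {"translation": [0,0,-0.01],"turn": [0,0,0],"hand": 0.015},
    {"translation": [0,0,0],"turn": [0,0,0],"hand": 0.015},
  ],
)

```text
time: 24.25
ee_pos: [0.5563, -0.2889, 0.1883]
eef_rot: [0.731, 0.682, 0.001, 0.003]
ft_force: [-0.1, 0.0, -5.0]
width: 0.0234
```

```bash
python3 st.py; python3 pl2.py .553 -.2925 -.074 .175
```

```text
t 24.45 tcp [ 0.5571 -0.2888  0.1901] pitch -0.009 roll 0.006 yaw -0.070 F(stand) [ 0.05 -0.23 -4.97] sd [0.36 0.7  0.61] T [-0.041 -0.102 -0.006] w 0.0234
go [-0.0044 -0.0034 -0.0157] turn [ 0.005  0.01  -0.004]
```

Call:
apply_moves(
  deltas=[
    {"translation": [-0.0042,-0.0034,-0.008],"turn": [0.005,0.01,-0.004],"hand": 0.015},
    {"translation": [0,0,-0.006],"turn": [0,0,0],"hand": 0.015},
    {"translation": [0,0,0],"turn": [0,0,0],"hand": 0.015},
  ],
)

```text
time: 24.75
ee_pos: [0.554, -0.2928, 0.1784]
eef_rot: [0.733, 0.681, 0.0, 0.001]
ft_force: [0.1, -0.0, -5.6]
width: 0.0239
```

```bash
python3 st.py; python3 pl2.py .553 -.2925 -.074 .170
python3 - <<'E'
from h import *
a=np.mean([camera("side").astype(float) for _ in range(3)],0).astype(np.uint8)
cv2.imwrite("pics/m5.png",crop(a,245,215,50,75,400,600))
E
```

```text
t 24.95 tcp [ 0.5542 -0.293   0.179 ] pitch -0.003 roll 0.002 yaw -0.074 F(stand) [ 0.6  -0.3  -4.89] sd [0.27 0.27 0.43] T [-0.059 -0.114 -0.007] w 0.0237
go [-0.0014  0.0004 -0.0092] turn [ 0.002  0.003 -0.   ]
```

View pics/m5.png

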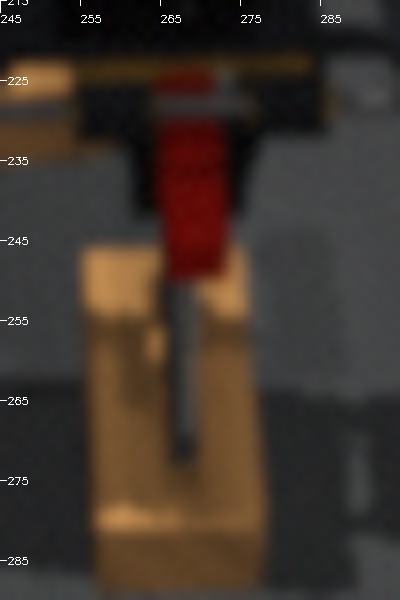

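The foot (column ≈267.8) is centred over the block's slot (≈267.6 when dropped). Descending by feel.

Call:
apply_moves(
  deltas=[
    {"translation": [-0.0003,0.0004,-0.006],"turn": [0.002,0.003,0],"hand": 0.015},
    {"translation": [0,0,-0.004],"turn": [0,0,0],"hand": 0.015},
    {"translation": [0,0,-0.002],"turn": [0,0,0],"hand": 0.015},
    {"translation": [0,0,-0.002],"turn": [0,0,0],"hand": 0.015},
    {"translation": [0,0,0],"turn": [0,0,0],"hand": 0.015},
  ],
)

```text
time: 25.6
ee_pos: [0.5539, -0.2923, 0.1636]
eef_rot: [0.733, 0.681, -0.0, -0.0]
ft_force: [-0.5, 0.1, -4.9]
width: 0.0236
```

```bash
python3 st.py; python3 pl2.py .554 -.2925 -.074 .160
```

```text
t 25.8 tcp [ 0.5541 -0.2924  0.164 ] pitch -0.000 roll 0.000 yaw -0.073 F(stand) [ 0.37 -0.1  -5.01] sd [0.33 0.34 0.46] T [-0.056 -0.082  0.013] w 0.0238
go [-0.0002 -0.0001 -0.0042] turn [ 0.     0.    -0.001]
```

Call:
apply_moves(
  deltas=[
    {"translation": [0,0,-0.002],"turn": [0,0,0],"hand": 0.015},
    {"translation": [0,0,-0.002],"turn": [0,0,0],"hand": 0.015},
    {"translation": [0,0,0],"turn": [0,0,0],"hand": 0.015},
  ],
)

```text
time: 26.1
ee_pos: [0.5544, -0.2925, 0.1602]
eef_rot: [0.733, 0.681, 0.0, 0.0]
ft_force: [0.1, 0.4, -5.0]
width: 0.0235
```

```bash
python3 st.py; python3 pl2.py .554 -.2925 -.074 .140
```

```text
t 26.3 tcp [ 0.5545 -0.2925  0.1605] pitch -0.001 roll 0.001 yaw -0.073 F(stand) [-0.19  0.22 -4.9 ] sd [0.58 0.84 0.34] T [-0.055 -0.079  0.008] w 0.0234
go [-0.0005  0.     -0.0206] turn [ 0.001  0.001 -0.001]
```

Call:
apply_moves(
  deltas=[
    {"translation": [-0.0004,0,-0.004],"turn": [0,0,0],"hand": 0.015},
    {"translation": [0,0,-0.005],"turn": [0,0,0],"hand": 0.015},
    {"translation": [0,0,-0.005],"turn": [0,0,0],"hand": 0.015},
    {"translation": [0,0,-0.004],"turn": [0,0,0],"hand": 0.015},
    {"translation": [0,0,0],"turn": [0,0,0],"hand": 0.015},
  ],
)

```text
time: 26.8
ee_pos: [0.5538, -0.2925, 0.1406]
eef_rot: [0.733, 0.681, 0.0, 0.0]
ft_force: [-0.1, -0.4, -6.2]
width: 0.0237
```

```bash
python3 st.py; python3 pl2.py .554 -.2925 -.074 .135
```

```text
t 27.0 tcp [ 0.5542 -0.2926  0.1414] pitch -0.002 roll 0.001 yaw -0.074 F(stand) [-0.1  -0.14 -5.28] sd [0.73 0.63 0.18] T [-0.051 -0.074  0.023] w 0.0233
go [-0.0004  0.0002 -0.0068] turn [ 0.001  0.002 -0.   ]
```

Call:
apply_moves(
  deltas=[
    {"translation": [-0.0002,0,-0.002],"turn": [0,0.001,0],"hand": 0.015},
    {"translation": [0,0,-0.002],"turn": [0,0,0],"hand": 0.015},
    {"translation": [0,0,-0.001],"turn": [0,0,0],"hand": 0.015},
    {"translation": [0,0,0],"turn": [0,0,0],"hand": 0.015},
  ],
)

```text
time: 27.4
ee_pos: [0.5544, -0.2928, 0.1369]
eef_rot: [0.733, 0.681, 0.0, 0.001]
ft_force: [-0.1, 0.2, -5.3]
width: 0.0238
```

```bash
python3 st.py
```

```text
t 27.6 tcp [ 0.5545 -0.2928  0.1371] pitch -0.002 roll 0.002 yaw -0.074 F(stand) [-0.12  0.03 -5.07] sd [0.59 0.09 0.85] T [-0.069 -0.096  0.003] w 0.0236
```

Call:
apply_moves(
  deltas=[
    {"translation": [0,0,-0.001],"turn": [0,0,0],"hand": 0.015},
    {"translation": [0,0,0],"turn": [0,0,0],"hand": 0.015},
  ],
)

```text
time: 27.8
ee_pos: [0.5546, -0.2929, 0.1362]
eef_rot: [0.733, 0.681, 0.0, 0.001]
ft_force: [-0.6, -0.6, -6.5]
width: 0.0237
```

Call:
apply_moves(
  deltas=[
    {"translation": [0,0,-0.0008],"turn": [0,0,0],"hand": 0.015},
    {"translation": [0,0,0],"turn": [0,0,0],"hand": 0.015},
  ],
)

```text
time: 28.0
ee_pos: [0.5549, -0.2927, 0.1358]
eef_rot: [0.733, 0.681, 0.0, 0.002]
ft_force: [-0.2, 0.2, -5.0]
width: 0.0236
```

```bash
python3 st.py
```

```text
t 28.2 tcp [ 0.5549 -0.2928  0.1358] pitch -0.002 roll 0.002 yaw -0.074 F(stand) [-0.35  0.1  -3.08] sd [0.25 0.42 0.13] T [ 0.044  0.066 -0.027] w 0.0234
```

The floor is reached, with the block carrying about 2 N. I'll set the rest down, open, and rise clear.

Call:
apply_moves(
  deltas=[
    {"translation": [0,0,-0.0005],"turn": [0,0,0],"hand": 0.02},
    {"translation": [0,0,0],"turn": [0,0,0],"hand": 0.03},
    {"translation": [0,0,0],"turn": [0,0,0],"hand": 0.045},
    {"translation": [0,0,0],"turn": [0,0,0],"hand": 0.06},
    {"translation": [0,0,0],"turn": [0,0,0],"hand": 0.06},
  ],
)

```text
time: 28.7
ee_pos: [0.5564, -0.2932, 0.1372]
eef_rot: [0.733, 0.681, 0.001, 0.004]
ft_force: [-0.7, -0.5, -0.2]
width: 0.0464
```

Call:
apply_moves(
  deltas=[
    {"translation": [0,0,0],"turn": [0,0,0],"hand": 0.06},
    {"translation": [0,0,0.01],"turn": [0,0,0],"hand": 0.06},
    {"translation": [0,0,0.03],"turn": [0,0,0],"hand": 0.06},
    {"translation": [0,0,0.04],"turn": [0,0,0],"hand": 0.06},
    {"translation": [-0.03,0,0.04],"turn": [0,0,0],"hand": 0.06},
  ],
)

```text
time: 29.2
ee_pos: [0.5255, -0.291, 0.2562]
eef_rot: [0.732, 0.682, 0.001, -0.001]
ft_force: [-0.8, -0.7, 0.5]
width: 0.0598
```

Call:
apply_moves(
  deltas=[
    {"translation": [-0.03,-0.03,0.02],"turn": [0,0,0],"hand": 0.06},
    {"translation": [-0.03,-0.04,0],"turn": [0,0,0],"hand": 0.06},
    {"translation": [-0.03,-0.04,0],"turn": [0,0,0],"hand": 0.06},
    {"translation": [-0.03,-0.04,0],"turn": [0,0,0],"hand": 0.06},
    {"translation": [0,0,0],"turn": [0,0,0],"hand": 0.06},
  ],
)

```text
time: 29.7
ee_pos: [0.4016, -0.444, 0.2897]
eef_rot: [0.73, 0.683, 0.001, 0.007]
ft_force: [-0.0, -0.6, -0.4]
width: 0.0599
```

```bash
python3 st.py; python3 - <<'E'
from h import *
b=camera("top");a=camera("side")
cv2.imwrite("pics/m6.png",np.hstack([crop(a,200,120,110,165,400,600),crop(b,295,165,70,105,400,600)]))
# predicted handle corners if home
from scipy.spatial.transform import Rotation as R
for n in("side","top"):
    P=[[.5545,-.2925,.141]+R.from_euler('z',-.074).apply(np.array(k)/1e3) for k in [(12,-50,14),(-12,-50,14),(12,50,14),(-12,50,14),(12,-50,-14)]];print(n,proj(n,P).round(1).tolist())
E
```

```text
t 29.9 tcp [ 0.4069 -0.438   0.29  ] pitch -0.012 roll 0.007 yaw -0.054 F(stand) [0.63 0.58 0.2 ] sd [0.56 0.71 0.76] T [-0.024 -0.127  0.019] w 0.0600
side [[273.4, 253.9], [265.2, 254.1], [271.0, 228.1], [263.2, 228.3], [273.0, 259.8]]
top [[359.3, 198.5], [359.1, 206.6], [325.5, 196.6], [325.2, 204.7], [356.3, 199.6]]
```

View pics/m6.png

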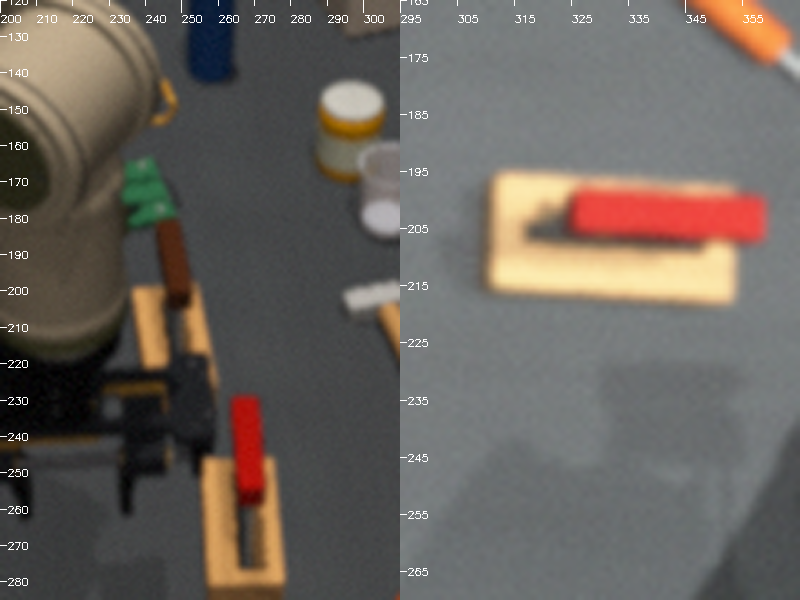

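The scraper stands upright in the block: side view handle (262–272, 229–258), top view handle (325–359, 198–207), both close to what I'd expect if it's home. The arm is clear, so I'm handing in.

```bash
python3 -c "
from bench import order
print(order.close_job())"
```

```text
the job is handed in; nothing more can be done
None
```

I took the scraper off the hook and stood it teeth down in the empty block. I then let go, backed the arm clear and handed the job in at about 30 s. No verdict was reported.

- **Hook angle:** I raised the slot's lower edge against the wire at two places. The hook came out about 0.022 rad tip down; my first camera fit had said 0.05, and I used the felt value. I found the position along the hook by touching the upturned wire.
- **Coming off the hook:** With the handle tipped back 0.64 rad from square to the wire, the slot passed the barb with no contact above the force noise (about ±0.5 N). The largest load I read on the stand was about 3 N, during the feeling.
- **Placing:** The scraper slid into the slot without touching the sides. Floor contact came at a tool height of 0.1358 m, against about 0.135 m predicted, with the block taking about 2 N before I opened the gripper.
- **Last checks:** The pictures show the scraper upright in its slot, with the handle within about 1.5 pixels of where it should be if home. The top camera reads about 2 mm off in x, which explains most of that. After release the force on the tool was near zero. I moved nothing else that I know of, but the final crops don't show the whole bench.

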